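Lay out a set of pipe fittings on the shop counter

TASK

Set out the pipe fittings upright on the counter: the valve in the middle of the free front part of the mat with the service bell, the tee likewise in front of the card terminal on its mat, and the coupling in the middle of the round cork coaster between the two mats, with the end cap squarely on top of the coupling. Leave the padlock, the screwdriver and the stapler where they are.

Things in the scene. Friction and masses are not known exactly. Their poses are not given: they have to be found in the camera images.
- valve: Brass ball valve lying on the counter: body 74 mm long (x), with 32 mm hexagonal ends, and a steel butterfly handle on top in the middle, 48 mm long (x), 12 mm thick (y), from z = 38 to 60 mm (the body's top is at z = 32 mm), good to grip. Handle rigidly fixed. Origin: centre of the underside, z up. About 0.22 kg.
- tee: White plastic pipe tee lying on its run, branch pointing straight up: run 84 mm long (x), with hexagonal ends 38 mm high and 44 mm wide (y); branch on the middle with a round collar 38 mm in diameter from z = 40 to 62 mm (30 mm diameter below it). Origin: centre of the underside, z (along the branch) up. About 0.12 kg.
- coupling: Copper pipe coupling: a plain open tube standing on end, 48 mm outside and 36 mm inside diameter, 45 mm high. Origin: centre of its lower end, z up along its axis. About 0.08 kg.
- cap: Copper end cap: a flat round disc 50 mm in diameter and 12 mm thick with a square lug 20 x 20 mm on top, sides along x and y, up to z = 28 mm. Flat underside. Origin: centre of the underside, z up. About 0.05 kg.
- bell_mat: Black mat with the service bell (low steel dome 84 mm in diameter, 57 mm high, its centre at x = 117 mm) standing at its back. Mat fixed, 100 mm wide (y), 245 mm long (x from -55 to +190 mm), 3 mm thick. Origin: underside, in the middle of the free front part, where the fitting goes; x points to the mat's back (away from the robot, up to 0.2 rad askew), z up.
- terminal_mat: Black mat with the card terminal (black box with keys and a screen, 105 mm long, 75 mm wide, 50 mm high, front edge at x = 75 mm) standing at its back. Mat fixed, 100 mm wide (y), 245 mm long (x from -55 to +190 mm), 3 mm thick. Origin: underside, in the middle of the free front part, where the fitting goes; x points to the mat's back (away from the robot, up to 0.2 rad askew), z up.
- coaster: Round cork coaster, fixed, 80 mm in diameter, 3 mm thick, between the two mats. Origin: centre of its underside.
- padlock: Bystander: loose brass padlock lying flat, body 45 x 40 mm and 20 mm high (origin: centre of its underside), steel shackle reaching to x = -56 mm. Not to be moved.
- screwdriver: Bystander: loose screwdriver, 170 mm long along x, handle to -x, about 30 mm high. Not to be moved.
- stapler: Bystander: loose black stapler, 140 mm long (x), 36 mm wide, about 50 mm high. Origin: centre of its underside. Not to be moved.

How it is judged:
At the end, for the whole second after the job is handed in: Valve, handle up, within 15 mm of the middle of the free front part of the bell's mat; tee, branch up, likewise on the terminal's mat; coupling on end within 12 mm of the coaster's centre; cap flat on the coupling, lug up, centred within 10 mm; all at rest (horizontal distance between valve and bell_mat below 0.015 m and angle between each of valve, tee, coupling, cap's own z axis and vertical below 0.1 rad and linear speed of each of valve, tee, coupling, cap below 0.02 m/s and angular speed of each of valve, tee, coupling, cap below 0.2 rad/s and height (world z) of each of valve, tee, coupling below 0.008 m and horizontal distance between tee and terminal_mat below 0.015 m and horizontal distance between coupling and coaster below 0.012 m and horizontal distance between cap and coupling below 0.01 m and z of cap in the frame of coupling between 0.041 and 0.049 m); the robot touches nothing.
It fails at once if the padlock is shifted by more than 25 mm (distance of padlock from where it was at the start of the episode above 0.025 m).
It fails at once if the screwdriver is shifted by more than 25 mm (distance of screwdriver from where it was at the start of the episode above 0.025 m).
It fails at once if the stapler is shifted by more than 25 mm (distance of stapler from where it was at the start of the episode above 0.025 m).
It also fails if it takes over 109 s, if anything falls off the work surface, if the arm or the gripper's body presses on something with over 40 N, if the wrist force passes 120 N, or if a joint passes its speed limit or range.

ROBOT

A 6-joint arm with a two-finger parallel gripper is mounted at the origin on the work surface. World frame = base frame: x ahead of the robot, y to its left, z up, the work surface at z = 0. Lengths are in m, angles in rad, forces in N, time in s.
With the tool pointing down it reaches from about 0.325 to 0.9 m from the base axis. Payload 6.1 kg.
Tool frame: the origin (TCP) lies midway between the tips of the shut fingers; the grasp point (between the pads) lies behind it (r.pinch_z is the z of the grasp point in the tool frame, in m); z points along the fingers, y is the line along which they close (so a half turn about z gives the same grasp; the last joint's range is limited). The gripper opens to 85 mm and grips with 20 to 120 N. Pads are 22 mm wide; open, the fingers measure 114 mm over their backs; the gripper's body (76 mm by 85 mm) begins 54 mm behind the grasp point. The pads swing forward as they close: fully open they stand 13 mm farther back than shut.
Start: joints at [-1.473, 0.22, 1.526, -0, 1.395, -0.126], TCP at [0.139, -0.609, 0.231] pointing down, gripper open.
Joint ranges: [-2.98, 2.98], [-0.91, 2.08], [0.09, 2.57], [-1.24, 4.39], [0.2, 2.65], [-2.68, 2.68]. Speed limits (rad/s): [2.57, 2.57, 3.01, 3.14, 3.14, 3.14].

INTERFACE

Orientations are given as a unit quaternion [w, x, y, z].
In Python, from workcell import r gives the robot as it stands.
- The arm moves only by the tool servo_tool, never from a script. Its argument "series" is a list of rows, each an object with "dp": the shift along the tool's x, y, z as a fraction of full scale, a list of three; "turn": the turn, a rotation vector about the tool's x, y, z as a fraction of full scale, a list of three; "claw": the opening, from 0 (shut) to 1 (fully open). A call has 1 to 8 rows; each row is the pose to reach, as a shift and turn from the pose commanded when the call began, along the tool's axes at that moment; what a row does not reach only later rows make up. Full scale, the value 1, is 0.25 m for a shift and 0.5 rad for a turn. A row lasts 1/10 s, in which the tool goes at most 50 mm and 8.59 degrees, less where a joint would pass 70% of its speed; a pose out of reach is approached as far as the arm can. A call with a number of a shift or a turn outside -1 to 1 is refused whole. A call with a gripper value outside its range is refused whole. The fingers move at their own pace and stop on an object; "squeeze" is the grip in N (left out, the last holds). Time passes only in rows, so rows that repeat a pose let the fingers close. It gives the time, the measured TCP pose, the force, the opening and the grip force at its end, in the units of the state.
- r.read_state(): the state, without advancing time (a new reading comes with each control period).
- r.grab_frame(name): name is "scene" or "top"; returns (picture, depth): 480x640x3 uint8, blue, green, red; 480x640 float32, m along the optical axis (not along the pixel's ray), 0 where there is no reading.
- r.get_calibration(name): a dict with "fx", "fy", "cx", "cy" (pixels), "cam_to_world" (4x4, takes a point from camera to world coordinates). Camera axes: x right, y down, z forward; pixel columns grow to the right and rows downward; lengths in m; the calibration is good to about 2 mm. A picture is of the moment at which its call begins. get_calibration takes no time and is no camera call.
- r.hand_in(): hands the job in; it is judged then, once.
The state is a dict: "time": time; "joint_pos": joint angles; "qvel": joint speeds; "effort": joint torques, N m; "position": TCP position; "tcp_rot": TCP orientation; "wrist_force": force on the tool from outside, world axes, zero at the start; "moment": the same for the moment, N m; "width": opening from 0.0 (shut) to 1.0 (fully open); "finger_force": force on a finger pad.
Only numpy, scipy, OpenCV 4.12 (cv2) and the standard library are available. Lean on these libraries where they do the work, as an engineer would, in place of code of your own. Each camera call takes 0.05 s, during which the arm holds its last target. There are 200 camera calls.

## Working session

There is one attempt and no reset: what is moved stays moved. The work goes in short steps, Python scripts to look and compute and a tool call to move; the robot and the scene stay as the last step left them, time stands still between calls to the robot, and variables do not carry over. Pictures are saved under pics/ and viewed, at most 14 in all, crops included, and the job is handed in when it is done.

Besides the shell and the picture viewer there is one more tool, called by a JSON object that holds its "op" and its "data". servo_tool: Moves the arm, as the interface text tells. Its arguments: {"type":"object","properties":{"series":{"type":"array"},"squeeze":{"type":"number"}},"required":["series"]}

```bash
mkdir -p pics; ls
python3 - <<'E'
from workcell import r
import cv2, numpy as np
for n in ("scene","top"):
    p,d=r.grab_frame(n); cv2.imwrite(f"pics/{n}0.png",p); np.savez(f"{n}0.npz",p=p,d=d)
    c=r.get_calibration(n); print(n,c["fx"],c["fy"],c["cx"],c["cy"],np.round(c["cam_to_world"],3).tolist())
print(r.read_state(), r.pinch_z)
E
```

```text
pics
scene 500.719872816784 500.719872816784 325.1818512668599 241.28537126930576 [[0.116, 0.591, -0.798, 1.279], [0.993, -0.076, 0.088, -0.076], [-0.008, -0.803, -0.596, 0.63], [0.0, 0.0, 0.0, 1.0]]
top 462.3707098649811 462.3707098649811 320.126666427275 231.15901231271798 [[-0.007, -0.995, 0.097, 0.408], [-1.0, 0.01, 0.027, -0.014], [-0.028, -0.096, -0.995, 0.989], [0.0, 0.0, 0.0, 1.0]]
{'time': 0.1, 'joint_pos': array([-1.47312843e+00,  2.21180213e-01,  1.52752084e+00,  7.10202531e-06,
        1.39471401e+00, -1.26100537e-01]), 'qvel': array([ 1.50970630e-03, -2.22111968e-03, -3.74150146e-03,  1.52480488e-04,
       -8.95589210e-05,  6.11366922e-04]), 'effort': array([ 1.13006357e-03, -4.98245537e+01, -3.90545404e+01, -7.90340960e-05,
        5.67652038e-03, -7.38783115e-06]), 'position': array([ 0.13863404, -0.60885421,  0.23027546]), 'tcp_rot': array([-9.11059921e-04,  9.93747145e-01,  1.11650265e-01,  1.64486834e-05]), 'wrist_force': array([-0.53020384,  0.61136245,  0.37074467]), 'moment': array([ 0.04761731, -0.02169242, -0.02912134]), 'finger_force': 0.0, 'width': 0.9979490775373672} -0.0187
```

View pics/top0.png

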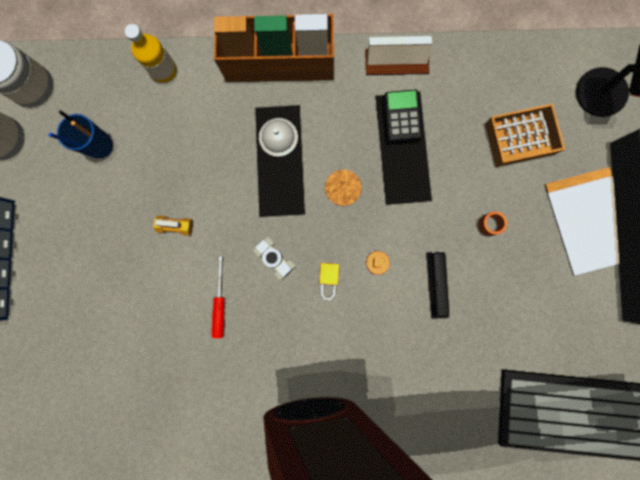

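View pics/scene0.png

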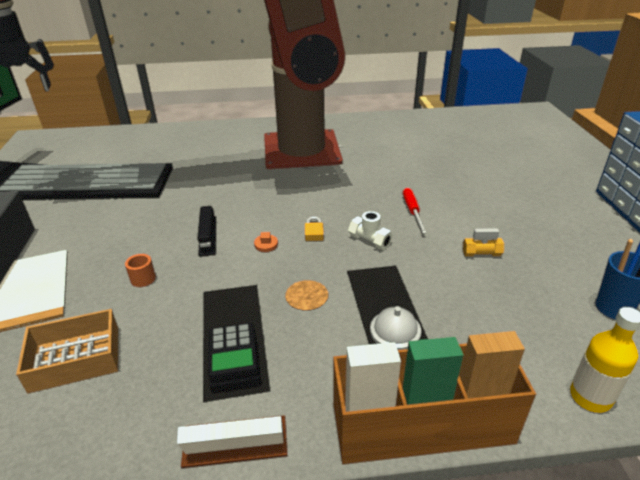

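```bash
cat > h.py <<'E'
import numpy as np, cv2
from workcell import r
def ray(c,u,v,z):
    "pixels -> world points on plane z"
    M=np.array(c["cam_to_world"]); u=np.asarray(u,float); v=np.asarray(v,float)
    d=np.stack([(u-c["cx"])/c["fx"],(v-c["cy"])/c["fy"],np.ones_like(u)],-1)@M[:3,:3].T
    return M[:3,3]+d*((z-M[2,3])/d[...,2])[...,None]
def world(c,d):
    M=np.array(c["cam_to_world"]); v,u=np.mgrid[:480,:640]
    P=np.stack([(u-c["cx"])/c["fx"]*d,(v-c["cy"])/c["fy"]*d,d],-1)
    return P@M[:3,:3].T+M[:3,3]
def rect(P):
    "minAreaRect in mm -> centre, long, short, angle of long side (deg)"
    (x,y),(w,h),a=cv2.minAreaRect(np.float32(P[:,:2]*1000))
    if w<h: w,h,a=h,w,a+90
    return np.round([x,y,w,h,(a+90)%180-90],1)
E
python3 - <<'E'
from h import *
f=np.load("top0.npz"); p,d=f["p"],f["d"]; c=r.get_calibration("top"); W=world(c,d); Z=W[...,2]
print("table z",np.median(Z[200:300,100:150]),np.std(Z[240:300,110:150]), "zeros",(d==0).mean())
hsv=cv2.cvtColor(p,cv2.COLOR_BGR2HSV)
def box(x0,y0,x1,y1):
    m=np.zeros(d.shape,bool); m[y0:y1,x0:x1]=1; return m
B=dict(valve=(145,208,200,245),tee=(245,230,305,285),cap=(360,243,398,282),coupling=(475,205,515,242),coaster=(320,163,368,210),padlock=(312,255,346,305),screw=(205,250,230,342),stapler=(420,245,455,322))
for n,b in B.items():
    m=box(*b)
    for lo,hi in ((.008,.036),(.02,.036),(.036,.075)):
        q=W[m&(Z>lo)&(Z<hi)]
        if len(q)>15: print(n,lo,hi,len(q),rect(q),"zmed",np.round(np.median(q[:,2]),4),np.round(q[:,2].max(),4))
# tops by color/ray
m=box(*B["coaster"])&(hsv[...,1]>90); v,u=np.nonzero(m); print("coaster",rect(ray(c,u,v,.003)))
for n,b in dict(bell=(250,100,310,222),term=(370,85,437,210)).items():
    m=box(*b)&(p.max(-1)<60)&(Z<.012); 
    m=cv2.morphologyEx(m.astype(np.uint8),cv2.MORPH_OPEN,np.ones((3,3)))
    v,u=np.nonzero(m); P=ray(c,u,v,.003); R=rect(P); print(n,R)
    a=np.deg2rad(R[4]); ax=np.array([np.cos(a),np.sin(a)]); ax*=np.sign(ax[0]); pr=P[:,:2]@ax
    nn=np.array([-ax[1],ax[0]]); pn=P[:,:2]@nn; s=(pr-pr.min()<.11)
    # fit side edges using rows: per-slice extremes
    L=[];bins=np.arange(pr.min()+.004,pr.min()+.11,.006)
    for t in bins:
        k=abs(pr-t)<.003; L.append((t,pn[k].min(),pn[k].max()))
    L=np.array(L); k=np.polyfit(L[:,0],(L[:,1]+L[:,2])/2,1); print("width",np.median(L[:,2]-L[:,1]),"skew",k[0])
    o=ax*(pr.min()+.055)+nn*np.median((L[:5,1]+L[:5,2])/2+0); mid=np.polyval(k,pr.min()+.055)
    print(n,"origin",np.round((ax*(pr.min()+.055)+nn*mid)*1000,1),"yaw",np.degrees(np.arctan2(ax[1],ax[0])+np.arctan(k[0])))
E
```

```text
table z 0.0006737029747587164 0.056986539857587025 zeros 0.0040071614583333335
valve 0.008 0.036 422 [518.2 325.3  76.8  36.7  83.4] zmed 0.0275 0.036
valve 0.02 0.036 352 [517.6 325.1  75.1  34.   83.9] zmed 0.0285 0.036
valve 0.036 0.075 162 [517.3 322.7  65.4  15.   89.9] zmed 0.0597 0.0649
tee 0.008 0.036 266 [445.6 108.6  84.6  43.4  43.8] zmed 0.0283 0.036
tee 0.02 0.036 250 [445.6 108.6  84.6  43.2  43.5] zmed 0.0288 0.036
tee 0.036 0.075 493 [445.5 108.8  83.9  36.7  44.8] zmed 0.0606 0.0662
cap 0.008 0.036 433 [ 435.7 -108.7   48.5   46.4   -1. ] zmed 0.0128 0.0331
cap 0.02 0.036 100 [ 435.2 -108.3   19.    18.7   89.5] zmed 0.028 0.0331
coupling 0.008 0.036 187 [ 513.5 -341.8   43.    42.   -43.2] zmed 0.0227 0.0359
coupling 0.02 0.036 113 [ 513.6 -341.9   42.9   41.9  -43.8] zmed 0.0285 0.0359
coupling 0.036 0.075 230 [ 513.4 -345.4   46.5   46.5   67.7] zmed 0.0441 0.05
padlock 0.008 0.036 528 [396.6  -6.4  77.2  39.9  -0.6] zmed 0.0194 0.0256
padlock 0.02 0.036 208 [412.7  -6.4  44.2  38.1  -5.1] zmed 0.0212 0.0256
screw 0.008 0.036 626 [365.8 226.6 168.   25.2  -0.4] zmed 0.0229 0.0313
screw 0.02 0.036 410 [357.2 227.  150.9  23.3   0. ] zmed 0.0246 0.0313
stapler 0.008 0.036 203 [ 386.7 -219.6  135.7   30.7   12.2] zmed 0.0104 0.0358
stapler 0.02 0.036 66 [ 387.  -221.   135.7   27.8   12.2] zmed 0.0323 0.0358
stapler 0.036 0.075 915 [ 390.1 -232.   131.3   29.3    2.7] zmed 0.0441 0.0522
coaster [599.4 -37.3  78.9  77.8  -0.6]
bell [660.4 100.4 241.   96.3   2.4]
width 0.0939371884836047 skew -0.00016981469082990615
bell origin [595.   97.6] yaw 2.390270335009652
term [ 684.6 -168.2  240.7   95.9    4.2]
width 0.09472009731582853 skew -0.0009045918819441946
term origin [ 619.4 -173. ] yaw 4.148170717119865
```

```bash
cat >> h.py <<'E'
from scipy.spatial.transform import Rotation as Ro
def pose():
    s=r.read_state(); q=s["tcp_rot"]; return np.array(s["position"]),Ro.from_quat([q[1],q[2],q[3],q[0]])
def down(yaw):
    return Ro.from_matrix(np.array([[np.cos(yaw),np.sin(yaw),0],[np.sin(yaw),-np.cos(yaw),0],[0,0,-1.]]))
def plan(*targets):
    "targets (x,y,z,yaw) in world, each from the one before -> dp, turn fractions in calls"
    p,R=pose()
    for t in targets:
        T=down(t[3]); w=(R.inv()*T).as_rotvec(); dp=R.inv().apply(np.array(t[:3])-p)
        print(t,"dp",np.round(dp/.25,3).tolist(),"turn",np.round(w/.5,3).tolist(),"rows>=%.1f"%max(np.linalg.norm(dp)/.05,np.linalg.norm(w)/.15))
        p,R=np.array(t[:3]),T
E
python3 - <<'E'
from h import *
f=np.load("top0.npz"); p,d=f["p"],f["d"]; c=r.get_calibration("top"); W=world(c,d); Z=W[...,2]
for n,b,lo in (("valve",(145,208,200,245),.05),("tee",(245,230,305,285),.052),("coupling",(475,205,515,242),.038),("cap",(360,243,398,282),.02)):
    q=W[b[1]:b[3],b[0]:b[2]].reshape(-1,3); q=q[(q[:,2]>lo)&(q[:,2]<.08)]
    print(n,rect(q),np.median(q,0).round(4),cv2.minEnclosingCircle(np.float32(q[:,:2]*1000)))
    u=np.linalg.svd(q[:,:2]-q[:,:2].mean(0))[2][0] if len(q)<2000 else 0; print("  pca",np.degrees(np.arctan2(u[1],u[0])))
a=1.571
plan((.25,-.56,.23,.7),(.40,-.46,.20,1.15),(.5135,-.345,.15,a),(.5135,-.345,.008,a))
E
```

```text
valve [518.  324.7  46.8  12.   83.2] [0.5177 0.3231 0.06  ] ((518.673583984375, 324.6431884765625), 23.6143856048584)
  pca -96.68249369327515
tee [445.  108.3  36.5  36.3 -89.6] [0.4449 0.1082 0.0625] ((445.5234069824219, 108.64315032958984), 18.74383544921875)
  pca -99.18681320904466
coupling [ 513.5 -345.5   46.5   46.3   67.7] [ 0.5131 -0.3461  0.0442] ((513.7354736328125, -346.11090087890625), 24.67469596862793)
  pca -72.73107659450167
cap [ 435.2 -108.3   19.    18.7   89.5] [ 0.4352 -0.1083  0.028 ] ((435.1842041015625, -108.31938171386719), 13.118780136108398)
  pca 143.88069731274373
(0.25, -0.56, 0.23, 0.7) dp [0.478, -0.092, 0.001] turn [-0.003, -0.001, -0.952] rows>=3.2
(0.4, -0.46, 0.2, 1.15) dp [0.717, 0.081, 0.12] turn [0.0, 0.0, -0.9] rows>=3.7
(0.5135, -0.345, 0.15, 1.571) dp [0.605, 0.226, 0.2] turn [0.0, 0.0, -0.842] rows>=3.4
(0.5135, -0.345, 0.008, 1.571) dp [0.0, 0.0, 0.568] turn [0.0, 0.0, 0.0] rows>=2.8
```

{"op": "servo_tool", "data": {"series": [{"dp": [0.478,-0.092,0],"turn": [0,0,-0.952],"claw": 1},{"dp": [0.478,-0.092,0],"turn": [0,0,-0.952],"claw": 1},{"dp": [0.478,-0.092,0],"turn": [0,0,-0.952],"claw": 1},{"dp": [0.478,-0.092,0],"turn": [0,0,-0.952],"claw": 1},{"dp": [0.478,-0.092,0],"turn": [0,0,-0.952],"claw": 1}], "squeeze": 40}}

```text
time: 0.6
position: [0.2503, -0.5602, 0.2309]
tcp_rot: [-0.0, 0.939, 0.343, -0.0]
wrist_force: [0.4, -0.6, 0.4]
width: 0.997
finger_force: 0.0
```

{"op": "servo_tool", "data": {"series": [{"dp": [0.717,0.081,0.12],"turn": [0,0,-0.9],"claw": 1},{"dp": [0.717,0.081,0.12],"turn": [0,0,-0.9],"claw": 1},{"dp": [0.717,0.081,0.12],"turn": [0,0,-0.9],"claw": 1},{"dp": [0.717,0.081,0.12],"turn": [0,0,-0.9],"claw": 1},{"dp": [0.717,0.081,0.12],"turn": [0,0,-0.9],"claw": 1}]}}

```text
time: 1.1
position: [0.4019, -0.4583, 0.1999]
tcp_rot: [-0.001, 0.839, 0.544, 0.0]
wrist_force: [0.0, 0.0, 0.1]
width: 1.002
finger_force: 0.0
```

{"op": "servo_tool", "data": {"series": [{"dp": [0.605,0.226,0.2],"turn": [0,0,-0.842],"claw": 1},{"dp": [0.605,0.226,0.2],"turn": [0,0,-0.842],"claw": 1},{"dp": [0.605,0.226,0.2],"turn": [0,0,-0.842],"claw": 1},{"dp": [0.605,0.226,0.2],"turn": [0,0,-0.842],"claw": 1},{"dp": [0.605,0.226,0.2],"turn": [0,0,-0.842],"claw": 1},{"dp": [0.605,0.226,0.2],"turn": [0,0,-0.842],"claw": 1},{"dp": [0.605,0.226,0.2],"turn": [0,0,-0.842],"claw": 1}]}}

```text
time: 1.8
position: [0.5127, -0.3477, 0.1521]
tcp_rot: [0.001, 0.708, 0.706, -0.0]
wrist_force: [-0.3, -0.7, -0.1]
width: 1.002
finger_force: 0.0
```

```bash
python3 -c "
from h import *
s=r.read_state();print(s['time'],s['position'],s['joint_pos'].round(3),s['wrist_force']); plan((.5135,-.3455,.008,1.571))"
```

```text
1.8 [ 0.51274921 -0.34768834  0.15209016] [-7.230e-01  2.720e-01  1.618e+00 -1.000e-03  1.250e+00 -7.190e-01] [-0.33296909 -0.67477138 -0.09452344]
(0.5135, -0.3455, 0.008, 1.571) dp [0.01, 0.003, 0.576] turn [0.001, 0.003, -0.007] rows>=2.9
```

{"op": "servo_tool", "data": {"series": [{"dp": [0.008,0.003,0.3],"turn": [0,0,0],"claw": 1},{"dp": [0.008,0.003,0.45],"turn": [0,0,0],"claw": 1},{"dp": [0.008,0.003,0.57],"turn": [0,0,0],"claw": 1},{"dp": [0.008,0.003,0.57],"turn": [0,0,0],"claw": 1},{"dp": [0.008,0.003,0.57],"turn": [0,0,0],"claw": 1},{"dp": [0.008,0.003,0.57],"turn": [0,0,0],"claw": 1}]}}

```text
time: 2.4
position: [0.5161, -0.3461, 0.0124]
tcp_rot: [0.003, 0.708, 0.707, 0.0]
wrist_force: [-0.2, -1.2, 0.7]
width: 1.001
finger_force: 0.0
```

{"op": "servo_tool", "data": {"series": [{"dp": [0,0,0],"turn": [0,0,0],"claw": 0.4},{"dp": [0,0,0],"turn": [0,0,0],"claw": 0.4},{"dp": [0,0,0],"turn": [0,0,0],"claw": 0.4},{"dp": [0,0,0],"turn": [0,0,0],"claw": 0.4},{"dp": [0,0,0],"turn": [0,0,0],"claw": 0.4},{"dp": [0,0,0],"turn": [0,0,0],"claw": 0.4},{"dp": [0,0,0],"turn": [0,0,0],"claw": 0.4},{"dp": [0,0,0],"turn": [0,0,0],"claw": 0.4}]}}

```text
time: 3.2
position: [0.5155, -0.3445, 0.011]
tcp_rot: [0.001, 0.707, 0.707, -0.0]
wrist_force: [-1.7, 0.7, 8.1]
width: 0.557
finger_force: 40.6
```

```bash
python3 -c "
from h import *
s=r.read_state();print(s['time'],s['position'],s['joint_pos'].round(3),s['wrist_force'],s['width'],s['finger_force']); 
a=1.571
plan((.5135,-.3455,.10,a),(.55,-.2,.12,a),(.5994,-.0373,.10,a),(.5994,-.0373,.012,a))"
```

```text
3.2 [ 0.51550132 -0.34446843  0.01104451] [-0.716  0.45   1.684 -0.     1.004 -0.716] [-1.74923975  0.69531382  8.0535544 ] 0.5567577602434862 40.61876468360424
(0.5135, -0.3455, 0.1, 1.571) dp [-0.005, -0.007, -0.356] turn [0.004, 0.004, 0.0] rows>=1.8
(0.55, -0.2, 0.12, 1.571) dp [0.582, 0.146, -0.08] turn [0.0, 0.0, 0.0] rows>=3.0
(0.5994, -0.0373, 0.1, 1.571) dp [0.651, 0.198, 0.08] turn [0.0, 0.0, 0.0] rows>=3.4
(0.5994, -0.0373, 0.012, 1.571) dp [0.0, 0.0, 0.352] turn [0.0, 0.0, 0.0] rows>=1.8
```

{"op": "servo_tool", "data": {"series": [{"dp": [0,0,-0.1],"turn": [0,0,0],"claw": 0.4},{"dp": [0,0,-0.2],"turn": [0,0,0],"claw": 0.4},{"dp": [0,0,-0.35],"turn": [0,0,0],"claw": 0.4},{"dp": [0,0,-0.35],"turn": [0,0,0],"claw": 0.4}]}}

```text
time: 3.6
position: [0.5178, -0.3462, 0.103]
tcp_rot: [0.005, 0.707, 0.707, 0.0]
wrist_force: [1.0, -1.3, -0.9]
width: 0.552
finger_force: 41.6
```

{"op": "servo_tool", "data": {"series": [{"dp": [0.1,0.025,-0.08],"turn": [0,0,0],"claw": 0.4},{"dp": [0.25,0.06,-0.08],"turn": [0,0,0],"claw": 0.4},{"dp": [0.4,0.1,-0.08],"turn": [0,0,0],"claw": 0.4},{"dp": [0.5,0.13,-0.08],"turn": [0,0,0],"claw": 0.4},{"dp": [0.58,0.146,-0.08],"turn": [0,0,0],"claw": 0.4},{"dp": [0.58,0.146,-0.08],"turn": [0,0,0],"claw": 0.4}]}}

```text
time: 4.2
position: [0.551, -0.1957, 0.1158]
tcp_rot: [-0.001, 0.706, 0.708, 0.0]
wrist_force: [-0.5, 0.2, -1.2]
width: 0.555
finger_force: 41.6
```

{"op": "servo_tool", "data": {"series": [{"dp": [0.1,0.03,0.02],"turn": [0,0,0],"claw": 0.4},{"dp": [0.25,0.08,0.08],"turn": [0,0,0],"claw": 0.4},{"dp": [0.4,0.12,0.08],"turn": [0,0,0],"claw": 0.4},{"dp": [0.55,0.16,0.08],"turn": [0,0,0],"claw": 0.4},{"dp": [0.65,0.198,0.08],"turn": [0,0,0],"claw": 0.4},{"dp": [0.65,0.198,0.08],"turn": [0,0,0],"claw": 0.4},{"dp": [0.65,0.198,0.08],"turn": [0,0,0],"claw": 0.4},{"dp": [0.65,0.198,0.08],"turn": [0,0,0],"claw": 0.4}]}}

```text
time: 5.0
position: [0.6001, -0.0373, 0.0961]
tcp_rot: [-0.0, 0.707, 0.707, -0.0]
wrist_force: [-0.8, -0.4, -1.5]
width: 0.551
finger_force: 41.6
```

```bash
cat > look.py <<'E'
import sys
from h import *
def look(n="top"):
    p,d=r.grab_frame(n); c=r.get_calibration(n); return p,d,c,world(c,d)
E
python3 - <<'E'
from look import *
s=r.read_state();print(s['time'],s['position'],s['wrist_force'],s['width'],s['finger_force'])
p,d=r.grab_frame("scene"); cv2.imwrite("pics/s1.png",p)
plan((.5994,-.0373,.0125,1.571))
E
```

```text
5.0 [ 0.60008375 -0.03730535  0.09608175] [-0.7793228  -0.41789707 -1.46576819] 0.5512691523548183 41.58471442759037
(0.5994, -0.0373, 0.0125, 1.571) dp [0.001, -0.003, 0.335] turn [-0.001, 0.001, -0.003] rows>=1.7
```

View pics/s1.png

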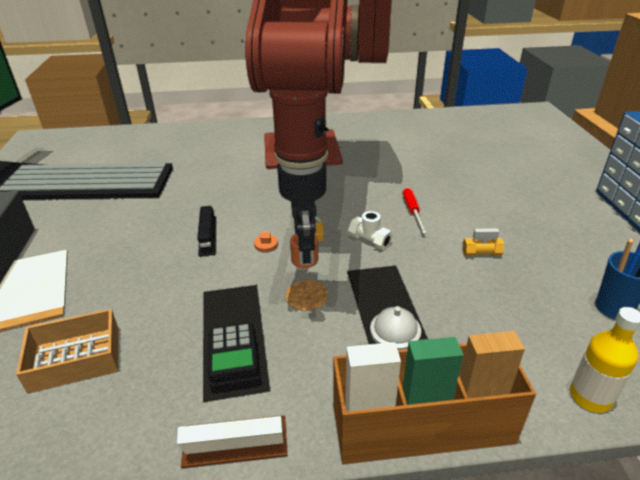

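{"op": "servo_tool", "data": {"series": [{"dp": [0,-0.002,0.15],"turn": [0,0,0],"claw": 0.4},{"dp": [0,-0.002,0.25],"turn": [0,0,0],"claw": 0.4},{"dp": [0,-0.002,0.3],"turn": [0,0,0],"claw": 0.4},{"dp": [0,-0.002,0.332],"turn": [0,0,0],"claw": 0.4},{"dp": [0,-0.002,0.332],"turn": [0,0,0],"claw": 0.4},{"dp": [0,-0.002,0.332],"turn": [0,0,0],"claw": 0.4},{"dp": [0,-0.002,0.332],"turn": [0,0,0],"claw": 0.4}]}}

```text
time: 5.75
position: [0.6007, -0.0366, 0.0141]
tcp_rot: [0.001, 0.707, 0.707, 0.0]
wrist_force: [0.5, 0.1, 0.3]
width: 0.556
finger_force: 41.6
```

{"op": "servo_tool", "data": {"series": [{"dp": [0,0,0.005],"turn": [0,0,0],"claw": 0.4},{"dp": [0,0,0.005],"turn": [0,0,0],"claw": 0.4},{"dp": [0,0,0.005],"turn": [0,0,0],"claw": 0.7},{"dp": [0,0,0.005],"turn": [0,0,0],"claw": 1},{"dp": [0,0,0.005],"turn": [0,0,0],"claw": 1},{"dp": [0,0,0.005],"turn": [0,0,0],"claw": 1},{"dp": [0,0,0.005],"turn": [0,0,0],"claw": 1}]}}

```text
time: 6.45
position: [0.5998, -0.036, 0.0119]
tcp_rot: [-0.0, 0.707, 0.707, -0.0]
wrist_force: [-0.3, 0.1, -0.6]
width: 1.002
finger_force: 0.0
```

{"op": "servo_tool", "data": {"series": [{"dp": [0,0,-0.15],"turn": [0,0,0],"claw": 1},{"dp": [0,0,-0.3],"turn": [0,0,0],"claw": 1},{"dp": [0,0,-0.5],"turn": [0,0,0],"claw": 1},{"dp": [0,0,-0.5],"turn": [0,0,0],"claw": 1}]}}

```text
time: 6.85
position: [0.6051, -0.037, 0.1456]
tcp_rot: [0.006, 0.707, 0.707, 0.004]
wrist_force: [-0.1, -0.4, 0.1]
width: 1.001
finger_force: 0.0
```

Run:
```python
from look import *
s=r.read_state();print(s['time'],s['position'],s['wrist_force'],s['width'])
a=1.571
plan((.4352,-.1083,.10,a),(.4352,-.1083,.0145,a))
```

```text
6.85 [ 0.60514425 -0.03699258  0.14560321] [-0.14153442 -0.38937823  0.14184619] 1.0010006614514235
(0.4352, -0.1083, 0.1, 1.571) dp [-0.285, -0.682, 0.174] turn [0.027, 0.005, -0.0] rows>=3.8
(0.4352, -0.1083, 0.0145, 1.571) dp [0.0, 0.0, 0.342] turn [0.0, 0.0, 0.0] rows>=1.7
```

{"op": "servo_tool", "data": {"series": [{"dp": [-0.285,-0.659,0.152],"turn": [0,0,0],"claw": 0.7},{"dp": [-0.285,-0.659,0.152],"turn": [0,0,0],"claw": 0.7},{"dp": [-0.285,-0.659,0.152],"turn": [0,0,0],"claw": 0.7},{"dp": [-0.285,-0.659,0.152],"turn": [0,0,0],"claw": 0.7},{"dp": [-0.285,-0.659,0.152],"turn": [0,0,0],"claw": 0.7},{"dp": [-0.285,-0.659,0.152],"turn": [0,0,0],"claw": 0.7},{"dp": [-0.285,-0.659,0.152],"turn": [0,0,0],"claw": 0.7},{"dp": [-0.285,-0.659,0.152],"turn": [0,0,0],"claw": 0.7}]}}

```text
time: 7.65
position: [0.4365, -0.1072, 0.0996]
tcp_rot: [0.001, 0.707, 0.707, 0.0]
wrist_force: [-0.3, 0.2, 0.3]
width: 0.697
finger_force: 0.0
```

Run:
```python
from look import *
p,d,c,W=look()
q=W[163:212,318:370].reshape(-1,3); q=q[(q[:,2]>.038)&(q[:,2]<.06)]
if len(q)>20: print("coupling",rect(q),np.median(q,0).round(4),len(q),cv2.minEnclosingCircle(np.float32(q[:,:2]*1000)))
cv2.imwrite("pics/t2.png",p)
plan((.4352,-.1083,.0145,1.571))
```

```text
coupling [600.1 -37.9  46.3  46.2  62.6] [ 0.601  -0.0382  0.0475] 209 ((600.4073486328125, -38.2676887512207), 23.84937858581543)
(0.4352, -0.1083, 0.0145, 1.571) dp [-0.005, -0.005, 0.34] turn [0.002, 0.001, 0.002] rows>=1.7
```

View pics/t2.png

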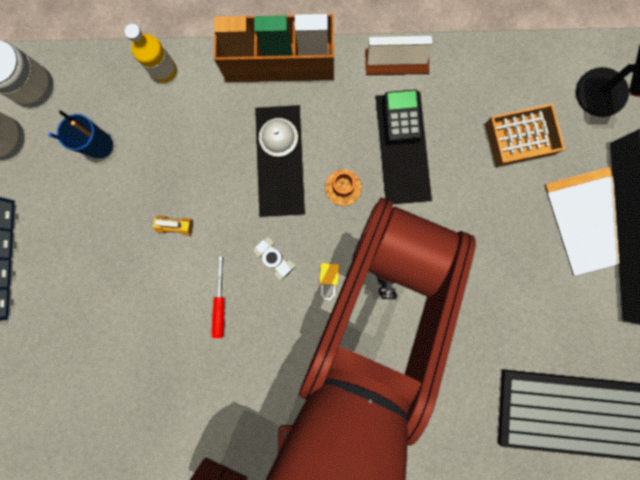

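The coupling stands centred on the coaster (343,186), about 1 mm off; the gripper is above the cap (~385,285), and everything else is unmoved.

{"op": "servo_tool", "data": {"series": [{"dp": [-0.004,-0.004,0.15],"turn": [0,0,0],"claw": 0.5},{"dp": [-0.004,-0.004,0.25],"turn": [0,0,0],"claw": 0.5},{"dp": [-0.004,-0.004,0.34],"turn": [0,0,0],"claw": 0.5},{"dp": [-0.004,-0.004,0.34],"turn": [0,0,0],"claw": 0.5},{"dp": [-0.004,-0.004,0.34],"turn": [0,0,0],"claw": 0.5},{"dp": [-0.004,-0.004,0.34],"turn": [0,0,0],"claw": 0.5}]}}

```text
time: 8.3
position: [0.4351, -0.1084, 0.0151]
tcp_rot: [0.001, 0.707, 0.707, 0.0]
wrist_force: [0.8, 0.2, 0.8]
width: 0.499
finger_force: 0.0
```

{"op": "servo_tool", "data": {"series": [{"dp": [0,0,0],"turn": [0,0,0],"claw": 0},{"dp": [0,0,0],"turn": [0,0,0],"claw": 0},{"dp": [0,0,0],"turn": [0,0,0],"claw": 0},{"dp": [0,0,0],"turn": [0,0,0],"claw": 0},{"dp": [0,0,0],"turn": [0,0,0],"claw": 0},{"dp": [0,0,0],"turn": [0,0,0],"claw": 0},{"dp": [0,0,0],"turn": [0,0,0],"claw": 0}], "squeeze": 30}}

```text
time: 9.0
position: [0.435, -0.1086, 0.0152]
tcp_rot: [0.001, 0.707, 0.707, 0.0]
wrist_force: [-1.3, 1.9, 7.2]
width: 0.226
finger_force: 29.5
```

{"op": "servo_tool", "data": {"series": [{"dp": [0,0,-0.1],"turn": [0,0,0],"claw": 0},{"dp": [0,0,-0.25],"turn": [0,0,0],"claw": 0},{"dp": [0,0,-0.4],"turn": [0,0,0],"claw": 0},{"dp": [0,0,-0.5],"turn": [0,0,0],"claw": 0},{"dp": [0,0,-0.5],"turn": [0,0,0],"claw": 0},{"dp": [0,0,-0.5],"turn": [0,0,0],"claw": 0}]}}

```text
time: 9.6
position: [0.4343, -0.1084, 0.1394]
tcp_rot: [0.001, 0.707, 0.707, 0.0]
wrist_force: [-0.2, -0.8, -1.5]
width: 0.223
finger_force: 29.9
```

Run:
```python
from look import *
s=r.read_state();print(s['time'],s['position'],s['wrist_force'],s['width'])
a=1.571
plan((.6005,-.038,.14,a),(.6005,-.038,.066,a))
```

```text
9.6 [ 0.43433176 -0.10840221  0.13935429] [-0.24269814 -0.76258382 -1.50271221] 0.2231380556299373
(0.6005, -0.038, 0.14, 1.571) dp [0.282, 0.665, -0.002] turn [0.003, 0.001, -0.001] rows>=3.6
(0.6005, -0.038, 0.066, 1.571) dp [0.0, 0.0, 0.296] turn [0.0, 0.0, 0.0] rows>=1.5
```

{"op": "servo_tool", "data": {"series": [{"dp": [0.04,0.1,0],"turn": [0,0,0],"claw": 0},{"dp": [0.1,0.24,0],"turn": [0,0,0],"claw": 0},{"dp": [0.17,0.4,0],"turn": [0,0,0],"claw": 0},{"dp": [0.24,0.56,0],"turn": [0,0,0],"claw": 0},{"dp": [0.282,0.665,0],"turn": [0,0,0],"claw": 0},{"dp": [0.282,0.665,0],"turn": [0,0,0],"claw": 0},{"dp": [0.282,0.665,0],"turn": [0,0,0],"claw": 0},{"dp": [0.282,0.665,0],"turn": [0,0,0],"claw": 0}]}}

```text
time: 10.4
position: [0.5986, -0.038, 0.1374]
tcp_rot: [-0.001, 0.707, 0.707, -0.001]
wrist_force: [0.2, -1.4, -0.7]
width: 0.221
finger_force: 29.9
```

Run:
```python
from look import *
p,d,c,W=look("scene"); cv2.imwrite("pics/s3.png",cv2.resize(p[180:340,200:420],None,fx=3,fy=3))
plan((.6005,-.038,.064,1.571))
```

```text
(0.6005, -0.038, 0.064, 1.571) dp [0.0, 0.007, 0.296] turn [-0.005, -0.001, -0.002] rows>=1.5
```

View pics/s3.png

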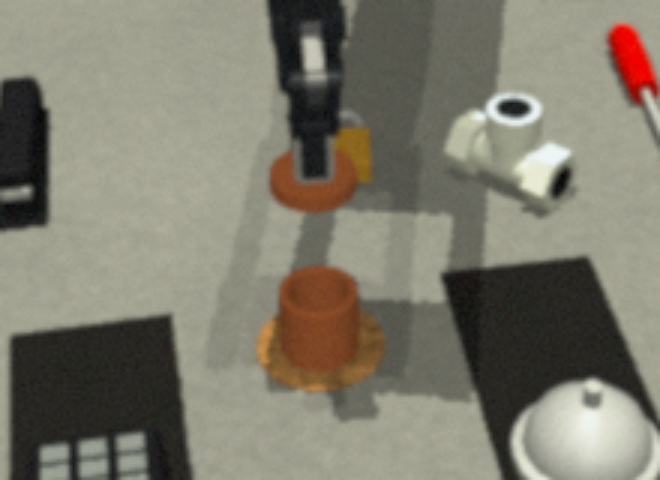

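The cap hangs level in the gripper (crop 313,180), right above the coupling (320,300).

{"op": "servo_tool", "data": {"series": [{"dp": [0,0.006,0.1],"turn": [0,0,0],"claw": 0},{"dp": [0,0.006,0.18],"turn": [0,0,0],"claw": 0},{"dp": [0,0.006,0.25],"turn": [0,0,0],"claw": 0},{"dp": [0,0.006,0.28],"turn": [0,0,0],"claw": 0},{"dp": [0,0.006,0.292],"turn": [0,0,0],"claw": 0},{"dp": [0,0.006,0.295],"turn": [0,0,0],"claw": 0},{"dp": [0,0.006,0.295],"turn": [0,0,0],"claw": 0},{"dp": [0,0.006,0.295],"turn": [0,0,0],"claw": 0}]}}

```text
time: 11.25
position: [0.6026, -0.038, 0.0664]
tcp_rot: [0.001, 0.707, 0.707, 0.001]
wrist_force: [-0.3, -0.4, -0.5]
width: 0.226
finger_force: 29.9
```

{"op": "servo_tool", "data": {"series": [{"dp": [0,-0.003,0.004],"turn": [0,0,0],"claw": 0},{"dp": [0,-0.003,0.008],"turn": [0,0,0],"claw": 0},{"dp": [0,-0.003,0.01],"turn": [0,0,0],"claw": 0},{"dp": [0,-0.003,0.01],"turn": [0,0,0],"claw": 0},{"dp": [0,-0.003,0.01],"turn": [0,0,0],"claw": 0}]}}

```text
time: 11.75
position: [0.6014, -0.0378, 0.0633]
tcp_rot: [0.0, 0.707, 0.707, 0.0]
wrist_force: [-1.7, -0.5, 4.7]
width: 0.225
finger_force: 30.4
```

Contact (5 N). Release and go up, then towards the tee.

{"op": "servo_tool", "data": {"series": [{"dp": [0,0,0],"turn": [0,0,0],"claw": 0.3},{"dp": [0,0,0],"turn": [0,0,0],"claw": 0.5},{"dp": [0,0,0],"turn": [0,0,0],"claw": 0.5},{"dp": [0,0,0],"turn": [0,0,0],"claw": 0.5},{"dp": [0,0,-0.1],"turn": [0,0,0],"claw": 0.5},{"dp": [0,0,-0.25],"turn": [0,0,0],"claw": 0.5},{"dp": [0,0,-0.35],"turn": [0,0,0],"claw": 0.5},{"dp": [0,0,-0.35],"turn": [0,0,0],"claw": 0.5}]}}

```text
time: 12.55
position: [0.6043, -0.0384, 0.1554]
tcp_rot: [0.004, 0.707, 0.707, 0.002]
wrist_force: [0.7, -0.2, 0.2]
width: 0.496
finger_force: 0.0
```

Run:
```python
from look import *
s=r.read_state();print(s['time'],s['position'])
plan((.49,.08,.15,1.17),(.4453,.1085,.11,np.deg2rad(44)),(.4453,.1085,.028,np.deg2rad(44)))
```

```text
12.55 [ 0.60426249 -0.03835311  0.15536854]
(0.49, 0.08, 0.15, 1.17) dp [0.473, -0.457, 0.017] turn [0.017, -0.0, 0.802] rows>=3.3
(0.4453, 0.1085, 0.11, np.float64(0.767944870877505)) dp [0.035, -0.209, 0.16] turn [0.0, 0.0, 0.804] rows>=2.7
(0.4453, 0.1085, 0.028, np.float64(0.767944870877505)) dp [0.0, 0.0, 0.328] turn [0.0, 0.0, 0.0] rows>=1.6
```

{"op": "servo_tool", "data": {"series": [{"dp": [0.473,-0.445,0],"turn": [0,0,0.802],"claw": 1},{"dp": [0.473,-0.445,0],"turn": [0,0,0.802],"claw": 1},{"dp": [0.473,-0.445,0],"turn": [0,0,0.802],"claw": 1},{"dp": [0.473,-0.445,0],"turn": [0,0,0.802],"claw": 1},{"dp": [0.473,-0.445,0],"turn": [0,0,0.802],"claw": 1},{"dp": [0.473,-0.445,0],"turn": [0,0,0.802],"claw": 1}]}}

```text
time: 13.15
position: [0.4906, 0.08, 0.1503]
tcp_rot: [0.0, 0.833, 0.553, 0.0]
wrist_force: [0.5, -0.2, -0.0]
width: 1.0
finger_force: 0.0
```

{"op": "servo_tool", "data": {"series": [{"dp": [0.035,-0.209,0.16],"turn": [0,0,0.804],"claw": 1},{"dp": [0.035,-0.209,0.16],"turn": [0,0,0.804],"claw": 1},{"dp": [0.035,-0.209,0.16],"turn": [0,0,0.804],"claw": 1},{"dp": [0.035,-0.209,0.16],"turn": [0,0,0.804],"claw": 1},{"dp": [0.035,-0.209,0.16],"turn": [0,0,0.804],"claw": 1},{"dp": [0.035,-0.209,0.16],"turn": [0,0,0.804],"claw": 1},{"dp": [0.035,-0.209,0.16],"turn": [0,0,0.804],"claw": 1}]}}

```text
time: 13.85
position: [0.446, 0.1085, 0.1107]
tcp_rot: [0.0, 0.927, 0.375, 0.0]
wrist_force: [-0.7, -0.4, 0.1]
width: 1.002
finger_force: 0.0
```

Run:
```python
from look import *
p,d,c,W=look(); cv2.imwrite("pics/t4.png",p)
q=W[155:212,318:370].reshape(-1,3)
for lo,hi in ((.052,.066),(.066,.085)):
    k=q[(q[:,2]>lo)&(q[:,2]<hi)]
    if len(k)>20: print(lo,rect(k),np.median(k,0).round(4),len(k))
plan((.4453,.1085,.028,np.deg2rad(44)))
```

```text
0.052 [601.4 -38.   49.8  48.5 -20.4] [ 0.5984 -0.0379  0.0599] 365
0.066 [600.6 -38.1  20.4  20.   -6.4] [ 0.5994 -0.0378  0.0757] 104
(0.4453, 0.1085, 0.028, np.float64(0.767944870877505)) dp [-0.002, -0.001, 0.33] turn [0.001, -0.001, 0.001] rows>=1.7
```

View pics/t4.png

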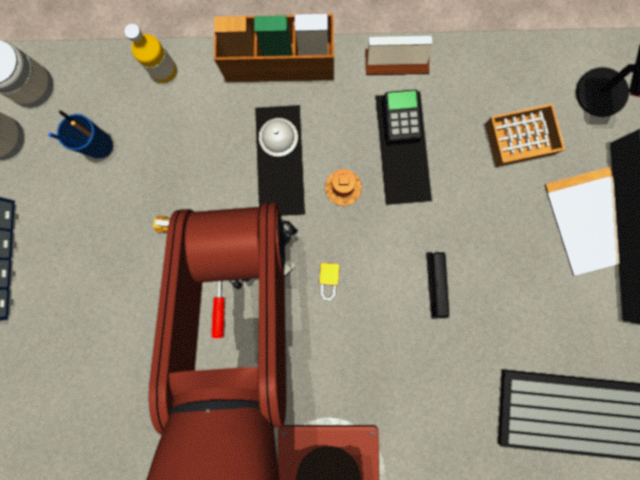

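The cap sits flat on the coupling (343,184), lug at z≈0.076, concentric within 1 mm. The arm is now over the tee. Descend and grip.

{"op": "servo_tool", "data": {"series": [{"dp": [-0.002,0,0.15],"turn": [0,0,0],"claw": 1},{"dp": [-0.002,0,0.25],"turn": [0,0,0],"claw": 1},{"dp": [-0.002,0,0.33],"turn": [0,0,0],"claw": 1},{"dp": [-0.002,0,0.33],"turn": [0,0,0],"claw": 1},{"dp": [-0.002,0,0.33],"turn": [0,0,0],"claw": 1},{"dp": [-0.002,0,0.33],"turn": [0,0,0],"claw": 1}]}}

```text
time: 14.5
position: [0.4462, 0.1086, 0.0292]
tcp_rot: [0.0, 0.927, 0.375, 0.001]
wrist_force: [-0.4, 0.3, 0.5]
width: 1.003
finger_force: 0.0
```

{"op": "servo_tool", "data": {"series": [{"dp": [0,0,0],"turn": [0,0,0],"claw": 0.3},{"dp": [0,0,0],"turn": [0,0,0],"claw": 0.3},{"dp": [0,0,0],"turn": [0,0,0],"claw": 0.3},{"dp": [0,0,0],"turn": [0,0,0],"claw": 0.3},{"dp": [0,0,0],"turn": [0,0,0],"claw": 0.3},{"dp": [0,0,0],"turn": [0,0,0],"claw": 0.3},{"dp": [0,0,0],"turn": [0,0,0],"claw": 0.3},{"dp": [0,0,0],"turn": [0,0,0],"claw": 0.3}], "squeeze": 40}}

```text
time: 15.3
position: [0.4453, 0.1086, 0.0284]
tcp_rot: [0.0, 0.927, 0.375, 0.0]
wrist_force: [-2.3, -1.3, 5.9]
width: 0.43
finger_force: 39.7
```

{"op": "servo_tool", "data": {"series": [{"dp": [0,0,-0.1],"turn": [0,0,0],"claw": 0.3},{"dp": [0,0,-0.25],"turn": [0,0,0],"claw": 0.3},{"dp": [0,0,-0.4],"turn": [0,0,0],"claw": 0.3},{"dp": [0,0,-0.55],"turn": [0,0,0],"claw": 0.3},{"dp": [0,0,-0.65],"turn": [0,0,0],"claw": 0.3},{"dp": [0,0,-0.65],"turn": [0,0,0],"claw": 0.3},{"dp": [0,0,-0.65],"turn": [0,0,0],"claw": 0.3}]}}

```text
time: 16.0
position: [0.4447, 0.1085, 0.1899]
tcp_rot: [0.0, 0.927, 0.375, 0.0]
wrist_force: [0.1, -0.0, -1.9]
width: 0.435
finger_force: 40.3
```

Run:
```python
from look import *
s=r.read_state();print(s['time'],s['position'],s['wrist_force'],s['width'])
plan((.49,-.05,.19,.75),(.618,-.173,.19,.5),(.618,-.173,.032,.5))
```

```text
16.0 [0.44473739 0.10853776 0.189942  ] [ 0.10264286 -0.03109571 -1.9456455 ] 0.43512443687538177
(0.49, -0.05, 0.19, 0.75) dp [-0.31, 0.582, -0.0] turn [0.0, -0.0, 0.036] rows>=3.3
(0.618, -0.173, 0.19, 0.5) dp [0.039, 0.709, 0.0] turn [0.0, 0.0, 0.5] rows>=3.6
(0.618, -0.173, 0.032, 0.5) dp [0.0, 0.0, 0.632] turn [0.0, 0.0, 0.0] rows>=3.2
```

{"op": "servo_tool", "data": {"series": [{"dp": [-0.05,0.1,0],"turn": [0,0,0],"claw": 0.3},{"dp": [-0.13,0.24,0],"turn": [0,0,0],"claw": 0.3},{"dp": [-0.22,0.4,0],"turn": [0,0,0],"claw": 0.3},{"dp": [-0.28,0.52,0],"turn": [0,0,0],"claw": 0.3},{"dp": [-0.31,0.582,0],"turn": [0,0,0],"claw": 0.3},{"dp": [-0.31,0.582,0],"turn": [0,0,0],"claw": 0.3},{"dp": [-0.31,0.582,0],"turn": [0,0,0],"claw": 0.3}]}}

```text
time: 16.7
position: [0.4888, -0.0496, 0.1881]
tcp_rot: [-0.001, 0.927, 0.374, -0.002]
wrist_force: [-0.1, -0.1, -2.0]
width: 0.431
finger_force: 40.5
```

Run:
```python
from look import *
plan((.618,-.173,.19,.768),(.618,-.173,.034,.768))
```

```text
(0.618, -0.173, 0.19, 0.768) dp [0.03, 0.714, -0.01] turn [-0.008, 0.004, -0.003] rows>=3.6
(0.618, -0.173, 0.034, 0.768) dp [0.0, 0.0, 0.624] turn [0.0, 0.0, 0.0] rows>=3.1
```

{"op": "servo_tool", "data": {"series": [{"dp": [0.005,0.12,0],"turn": [0,0,0],"claw": 0.3},{"dp": [0.01,0.28,0],"turn": [0,0,0],"claw": 0.3},{"dp": [0.02,0.45,0],"turn": [0,0,0],"claw": 0.3},{"dp": [0.03,0.6,0],"turn": [0,0,0],"claw": 0.3},{"dp": [0.03,0.713,0],"turn": [0,0,0],"claw": 0.3},{"dp": [0.03,0.713,0],"turn": [0,0,0],"claw": 0.3},{"dp": [0.03,0.713,0],"turn": [0,0,0],"claw": 0.3},{"dp": [0.03,0.713,0],"turn": [0,0,0],"claw": 0.3}]}}

```text
time: 17.5
position: [0.6185, -0.1711, 0.1895]
tcp_rot: [-0.001, 0.927, 0.375, -0.001]
wrist_force: [0.5, 0.5, -1.5]
width: 0.433
finger_force: 40.8
```

{"op": "servo_tool", "data": {"series": [{"dp": [0,0,0.15],"turn": [0,0,0],"claw": 0.3},{"dp": [0,0,0.3],"turn": [0,0,0],"claw": 0.3},{"dp": [0,0,0.42],"turn": [0,0,0],"claw": 0.3},{"dp": [0,0,0.52],"turn": [0,0,0],"claw": 0.3},{"dp": [0,0,0.58],"turn": [0,0,0],"claw": 0.3},{"dp": [0,0,0.6],"turn": [0,0,0],"claw": 0.3},{"dp": [0,0,0.6],"turn": [0,0,0],"claw": 0.3},{"dp": [0,0,0.6],"turn": [0,0,0],"claw": 0.3}]}}

```text
time: 18.3
position: [0.6205, -0.1732, 0.0421]
tcp_rot: [0.001, 0.927, 0.375, 0.001]
wrist_force: [-0.0, 0.3, -0.8]
width: 0.431
finger_force: 40.8
```

Run:
```python
from look import *
p,d,c,W=look("scene"); cv2.imwrite("pics/s5.png",cv2.resize(p[180:400,150:420],None,fx=2.5,fy=2.5))
s=r.read_state();print(s['wrist_force'])
plan((.618,-.173,.0315,.768))
```

```text
[ 1.04824801 -1.11962887 -1.69107657]
(0.618, -0.173, 0.0315, 0.768) dp [-0.007, -0.009, 0.043] turn [0.006, -0.003, -0.0] rows>=0.2
```

View pics/s5.png

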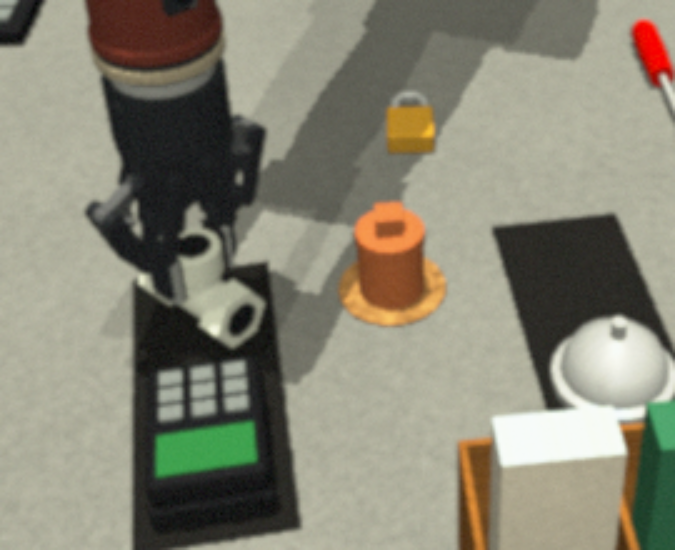

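The tee hangs upright just above the front part of the terminal mat (crop 205,285). The cap sits on the coupling (390,230).

{"op": "servo_tool", "data": {"series": [{"dp": [-0.005,-0.007,0.02],"turn": [0,0,0],"claw": 0.3},{"dp": [-0.005,-0.007,0.032],"turn": [0,0,0],"claw": 0.3},{"dp": [-0.005,-0.007,0.04],"turn": [0,0,0],"claw": 0.3},{"dp": [-0.005,-0.007,0.044],"turn": [0,0,0],"claw": 0.3},{"dp": [-0.005,-0.007,0.044],"turn": [0,0,0],"claw": 0.3},{"dp": [-0.005,-0.007,0.044],"turn": [0,0,0],"claw": 0.3}]}}

```text
time: 18.95
position: [0.6173, -0.1728, 0.0315]
tcp_rot: [-0.0, 0.927, 0.375, -0.0]
wrist_force: [-7.5, 1.8, 13.2]
width: 0.43
finger_force: 42.1
```

{"op": "servo_tool", "data": {"series": [{"dp": [0,0,-0.003],"turn": [0,0,0],"claw": 0.3},{"dp": [0,0,-0.003],"turn": [0,0,0],"claw": 0.6},{"dp": [0,0,-0.003],"turn": [0,0,0],"claw": 1},{"dp": [0,0,-0.003],"turn": [0,0,0],"claw": 1},{"dp": [0,0,-0.003],"turn": [0,0,0],"claw": 1},{"dp": [0,0,-0.15],"turn": [0,0,0],"claw": 1},{"dp": [0,0,-0.35],"turn": [0,0,0],"claw": 1},{"dp": [0,0,-0.55],"turn": [0,0,0],"claw": 1}]}}

```text
time: 19.75
position: [0.6164, -0.1723, 0.1671]
tcp_rot: [-0.001, 0.927, 0.375, -0.001]
wrist_force: [1.0, 1.0, -0.2]
width: 0.999
finger_force: 0.0
```

{"op": "servo_tool", "data": {"series": [{"dp": [0,-0.1,0],"turn": [0,0,0],"claw": 1},{"dp": [-0.2,-0.75,0],"turn": [0,0,-0.7],"claw": 1},{"dp": [-0.2,-0.75,0],"turn": [0,0,-0.7],"claw": 1},{"dp": [-0.2,-0.75,0],"turn": [0,0,-0.7],"claw": 1},{"dp": [-0.2,-0.75,0],"turn": [0,0,-0.7],"claw": 1},{"dp": [-0.2,-0.75,0],"turn": [0,0,-0.7],"claw": 1}]}}

```text
time: 20.35
position: [0.449, -0.0711, 0.1664]
tcp_rot: [-0.0, 0.848, 0.531, -0.0]
wrist_force: [1.3, -0.1, -0.1]
width: 0.999
finger_force: 0.0
```

Run:
```python
from look import *
s=r.read_state();print(s['time'],s['position'])
p,d,c,W=look()
q=W[130:212,370:440].reshape(-1,3); k=q[(q[:,2]>.055)&(q[:,2]<.075)]
print(len(k)); print(rect(k),np.median(k,0).round(4)) if len(k)>20 else 0
a=np.deg2rad(83.3)
plan((.50,.18,.17,1.3),(.518,.3235,.11,a),(.518,.3235,.038,a))
```

```text
20.35 [ 0.44895451 -0.07105151  0.16641968]
284
[ 617.8 -172.    37.2   35.8  -45.8] [ 0.6164 -0.1715  0.0651]
(0.5, 0.18, 0.17, 1.3) dp [0.993, -0.264, -0.012] turn [0.003, 0.0, -0.363] rows>=5.1
(0.518, 0.3235, 0.11, np.float64(1.4538592669112764)) dp [0.572, -0.084, 0.24] turn [0.0, 0.0, -0.308] rows>=3.1
(0.518, 0.3235, 0.038, np.float64(1.4538592669112764)) dp [0.0, 0.0, 0.288] turn [0.0, 0.0, 0.0] rows>=1.4
```

{"op": "servo_tool", "data": {"series": [{"dp": [0.99,-0.264,-0.01],"turn": [0,0,-0.363],"claw": 1},{"dp": [0.99,-0.264,-0.01],"turn": [0,0,-0.363],"claw": 1},{"dp": [0.99,-0.264,-0.01],"turn": [0,0,-0.363],"claw": 1},{"dp": [0.99,-0.264,-0.01],"turn": [0,0,-0.363],"claw": 1},{"dp": [0.99,-0.264,-0.01],"turn": [0,0,-0.363],"claw": 1},{"dp": [0.99,-0.264,-0.01],"turn": [0,0,-0.363],"claw": 1},{"dp": [0.99,-0.264,-0.01],"turn": [0,0,-0.363],"claw": 1}]}}

```text
time: 21.1
position: [0.5012, 0.1803, 0.169]
tcp_rot: [0.0, 0.795, 0.606, 0.0]
wrist_force: [-1.7, -0.2, -0.4]
width: 0.999
finger_force: 0.0
```

{"op": "servo_tool", "data": {"series": [{"dp": [0.574,-0.084,0.24],"turn": [0,0,-0.308],"claw": 1},{"dp": [0.574,-0.084,0.24],"turn": [0,0,-0.308],"claw": 0.7},{"dp": [0.574,-0.084,0.24],"turn": [0,0,-0.308],"claw": 0.7},{"dp": [0.574,-0.084,0.24],"turn": [0,0,-0.308],"claw": 0.7},{"dp": [0.574,-0.084,0.24],"turn": [0,0,-0.308],"claw": 0.7},{"dp": [0.574,-0.084,0.24],"turn": [0,0,-0.308],"claw": 0.7},{"dp": [0.574,-0.084,0.24],"turn": [0,0,-0.308],"claw": 0.7}]}}

```text
time: 21.8
position: [0.5194, 0.3212, 0.1104]
tcp_rot: [0.0, 0.748, 0.664, 0.001]
wrist_force: [-0.3, 0.0, 0.2]
width: 0.703
finger_force: 0.0
```

Run:
```python
from look import *
s=r.read_state();print(s['time'],s['position'],s['joint_pos'].round(2))
plan((.518,.324,.038,np.deg2rad(83.3)))
p,d,c,W=look("scene"); cv2.imwrite("pics/s6.png",cv2.resize(p[130:300,400:560],None,fx=3,fy=3))
```

```text
21.8 [0.51939044 0.32116763 0.11037838] [ 0.42  0.3   1.67 -0.    1.17  0.54]
(0.518, 0.324, 0.038, np.float64(1.4538592669112764)) dp [0.01, -0.007, 0.29] turn [0.003, -0.001, -0.006] rows>=1.4
```

View pics/s6.png

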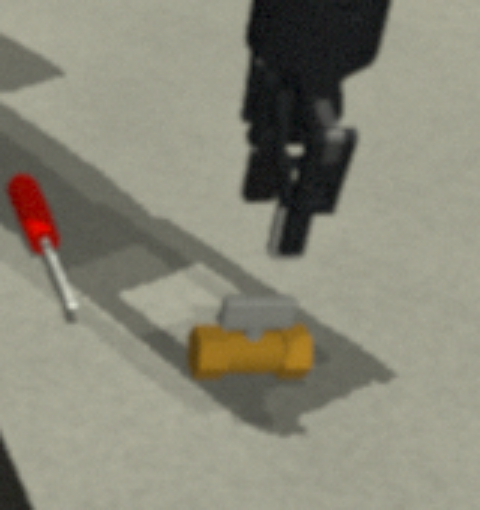

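Run:
```python
from look import *
c=r.get_calibration("scene"); M=np.linalg.inv(c["cam_to_world"])
for P in ((.519,.321,.11),(.518,.324,.06),(.518,.324,0.016)):
    q=M@np.array([*P,1]); u=c["fx"]*q[0]/q[2]+c["cx"]; v=c["fy"]*q[1]/q[2]+c["cy"]; print(P,round(u,1),round(v,1),"crop",(u-400)*3,(v-130)*3)
```

```text
(0.519, 0.321, 0.11) 488.5 208.8 crop 265.35432379568 236.46991033581733
(0.518, 0.324, 0.06) 485.0 229.9 crop 254.9856164174439 299.6936907164767
(0.518, 0.324, 0.016) 481.0 247.7 crop 243.0693827873083 353.22443512079315
```

{"op": "servo_tool", "data": {"series": [{"dp": [0.008,-0.006,0.12],"turn": [0,0,0],"claw": 0.7},{"dp": [0.008,-0.006,0.22],"turn": [0,0,0],"claw": 0.7},{"dp": [0.008,-0.006,0.29],"turn": [0,0,0],"claw": 0.7},{"dp": [0.008,-0.006,0.29],"turn": [0,0,0],"claw": 0.7},{"dp": [0.008,-0.006,0.29],"turn": [0,0,0],"claw": 0.5},{"dp": [0.008,-0.006,0.29],"turn": [0,0,0],"claw": 0.5}]}}

```text
time: 22.45
position: [0.5184, 0.3252, 0.0388]
tcp_rot: [0.0, 0.748, 0.664, 0.001]
wrist_force: [-0.2, 0.1, -0.1]
width: 0.5
finger_force: 0.0
```

{"op": "servo_tool", "data": {"series": [{"dp": [0,0,0],"turn": [0,0,0],"claw": 0},{"dp": [0,0,0],"turn": [0,0,0],"claw": 0},{"dp": [0,0,0],"turn": [0,0,0],"claw": 0},{"dp": [0,0,0],"turn": [0,0,0],"claw": 0},{"dp": [0,0,0],"turn": [0,0,0],"claw": 0},{"dp": [0,0,0],"turn": [0,0,0],"claw": 0},{"dp": [0,0,0],"turn": [0,0,0],"claw": 0},{"dp": [0,0,0],"turn": [0,0,0],"claw": 0}], "squeeze": 50}}

```text
time: 23.25
position: [0.5179, 0.3254, 0.038]
tcp_rot: [0.0, 0.747, 0.664, 0.001]
wrist_force: [-0.7, -2.2, 6.3]
width: 0.135
finger_force: 49.7
```

{"op": "servo_tool", "data": {"series": [{"dp": [0,0,-0.08],"turn": [0,0,0],"claw": 0},{"dp": [0,0,-0.2],"turn": [0,0,0],"claw": 0},{"dp": [0,0,-0.35],"turn": [0,0,0],"claw": 0},{"dp": [0,0,-0.45],"turn": [0,0,0],"claw": 0},{"dp": [0,0,-0.5],"turn": [0,0,0],"claw": 0},{"dp": [0,0,-0.5],"turn": [0,0,0],"claw": 0}]}}

```text
time: 23.85
position: [0.5178, 0.3255, 0.1633]
tcp_rot: [0.0, 0.747, 0.664, 0.001]
wrist_force: [0.5, -0.9, -2.4]
width: 0.126
finger_force: 49.2
```

Run:
```python
from look import *
s=r.read_state();print(s['time'],s['position'],s['wrist_force'],s['width'])
a=np.deg2rad(83.3)
plan((.5935,.0975,.163,a),(.5935,.0975,.045,a))
```

```text
23.85 [0.51782073 0.32554073 0.16333192] [ 0.45070722 -0.94611789 -2.36302178] 0.12566785254261556
(0.5935, 0.0975, 0.163, np.float64(1.4538592669112764)) dp [-0.87, 0.407, 0.001] turn [0.005, -0.003, -0.001] rows>=4.8
(0.5935, 0.0975, 0.045, np.float64(1.4538592669112764)) dp [0.0, 0.0, 0.472] turn [0.0, 0.0, 0.0] rows>=2.4
```

{"op": "servo_tool", "data": {"series": [{"dp": [-0.1,0.05,0],"turn": [0,0,0],"claw": 0},{"dp": [-0.25,0.117,0],"turn": [0,0,0],"claw": 0},{"dp": [-0.42,0.196,0],"turn": [0,0,0],"claw": 0},{"dp": [-0.58,0.27,0],"turn": [0,0,0],"claw": 0},{"dp": [-0.74,0.345,0],"turn": [0,0,0],"claw": 0},{"dp": [-0.83,0.39,0],"turn": [0,0,0],"claw": 0},{"dp": [-0.866,0.407,0],"turn": [0,0,0],"claw": 0},{"dp": [-0.866,0.407,0],"turn": [0,0,0],"claw": 0}]}}

```text
time: 24.65
position: [0.5918, 0.097, 0.1596]
tcp_rot: [-0.001, 0.748, 0.664, -0.001]
wrist_force: [-0.3, 0.4, -2.1]
width: 0.127
finger_force: 49.2
```

{"op": "servo_tool", "data": {"series": [{"dp": [0,0,0],"turn": [0,0,0],"claw": 0},{"dp": [0,0,0.1],"turn": [0,0,0],"claw": 0},{"dp": [0,0,0.22],"turn": [0,0,0],"claw": 0},{"dp": [0,0,0.32],"turn": [0,0,0],"claw": 0},{"dp": [0,0,0.4],"turn": [0,0,0],"claw": 0},{"dp": [0,0,0.45],"turn": [0,0,0],"claw": 0},{"dp": [0,0,0.45],"turn": [0,0,0],"claw": 0},{"dp": [0,0,0.45],"turn": [0,0,0],"claw": 0}]}}

```text
time: 25.45
position: [0.5929, 0.0989, 0.0498]
tcp_rot: [0.0, 0.747, 0.665, 0.0]
wrist_force: [0.6, 0.4, -2.4]
width: 0.128
finger_force: 49.2
```

Run:
```python
from look import *
s=r.read_state();print(s['time'],s['position'],s['wrist_force'],s['width'])
plan((.5935,.0985,.0415,np.deg2rad(83.3)))
p,d,c,W=look("scene"); cv2.imwrite("pics/s7.png",cv2.resize(p[180:360,270:470],None,fx=3,fy=3))
```

```text
25.45 [0.59289141 0.09891737 0.04980967] [ 0.63422586  0.42282893 -2.41124309] 0.12761042284057678
(0.5935, 0.0985, 0.0415, np.float64(1.4538592669112764)) dp [-0.001, 0.003, 0.033] turn [0.001, -0.0, 0.001] rows>=0.2
```

View pics/s7.png

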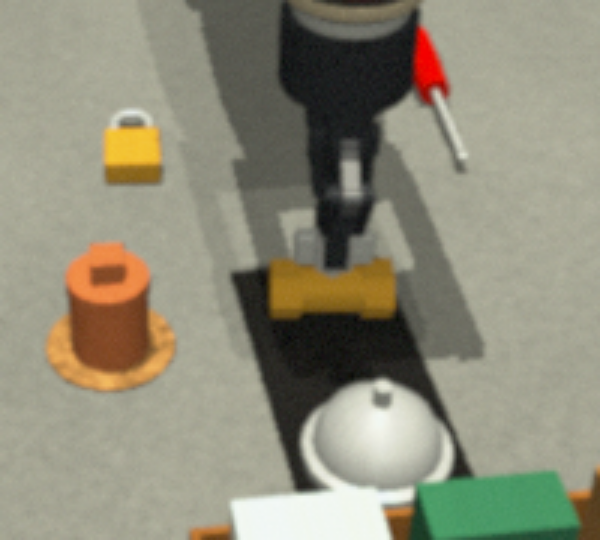

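The valve hangs level above the front of the bell mat (crop 333,290), clear of the bell (378,430). Lower it.

{"op": "servo_tool", "data": {"series": [{"dp": [0,0.002,0.015],"turn": [0,0,0],"claw": 0},{"dp": [0,0.002,0.025],"turn": [0,0,0],"claw": 0},{"dp": [0,0.002,0.032],"turn": [0,0,0],"claw": 0},{"dp": [0,0.002,0.034],"turn": [0,0,0],"claw": 0},{"dp": [0,0.002,0.034],"turn": [0,0,0],"claw": 0},{"dp": [0,0.002,0.034],"turn": [0,0,0],"claw": 0}]}}

```text
time: 26.1
position: [0.5933, 0.0979, 0.0411]
tcp_rot: [0.0, 0.747, 0.664, 0.0]
wrist_force: [-0.0, -0.7, 0.4]
width: 0.131
finger_force: 49.4
```

Light contact. Release and rise.

{"op": "servo_tool", "data": {"series": [{"dp": [0,0,0.002],"turn": [0,0,0],"claw": 0},{"dp": [0,0,0.002],"turn": [0,0,0],"claw": 0.2},{"dp": [0,0,0.002],"turn": [0,0,0],"claw": 0.5},{"dp": [0,0,0.002],"turn": [0,0,0],"claw": 0.5},{"dp": [0,0,0.002],"turn": [0,0,0],"claw": 0.5},{"dp": [0,0,-0.15],"turn": [0,0,0],"claw": 0.5},{"dp": [0,0,-0.35],"turn": [0,0,0],"claw": 0.5},{"dp": [0,0,-0.55],"turn": [0,0,0],"claw": 0.5}]}}

```text
time: 26.9
position: [0.5923, 0.098, 0.1789]
tcp_rot: [-0.001, 0.747, 0.664, -0.001]
wrist_force: [1.7, 0.0, 0.5]
width: 0.499
finger_force: 0.0
```

{"op": "servo_tool", "data": {"series": [{"dp": [0,-0.1,-0.1],"turn": [0,0,0],"claw": 0.5},{"dp": [0,-0.75,-0.1],"turn": [0,0,0],"claw": 0.5},{"dp": [0,-0.75,-0.1],"turn": [0,0,0],"claw": 0.5},{"dp": [0,-0.75,-0.1],"turn": [0,0,0],"claw": 0.5},{"dp": [0,-0.75,-0.1],"turn": [0,0,0],"claw": 0.5},{"dp": [0,-0.75,-0.1],"turn": [0,0,0],"claw": 0.5},{"dp": [0,-0.75,-0.1],"turn": [0,0,0],"claw": 0.5}]}}

```text
time: 27.6
position: [0.4078, 0.1201, 0.204]
tcp_rot: [0.001, 0.747, 0.664, 0.001]
wrist_force: [0.8, -1.3, -0.1]
width: 0.496
finger_force: 0.0
```

Run:
```python
from look import *
p,d,c,W=look(); cv2.imwrite("pics/t8.png",p)
for n,b,lo in (("valve body",(245,160,315,222),.02),("valve handle",(245,160,315,222),.053),("tee",(370,150,440,212),.055),("cap",(318,160,370,212),.053),("lug",(318,160,370,212),.067)):
    q=W[b[1]:b[3],b[0]:b[2]].reshape(-1,3); k=q[(q[:,2]>lo)&(q[:,2]<.09)]
    print(n,rect(k),np.median(k,0).round(4),len(k))
```

```text
valve body [593.1  97.8  74.2  35.7  82.3] [0.5889 0.0962 0.0347] 521
valve handle [593.2  97.7  47.7  12.5  85.4] [0.5928 0.0965 0.0623] 148
tee [ 617.2 -172.    36.7   36.5   -2.8] [ 0.6165 -0.1714  0.0649] 285
cap [601.2 -37.9  49.3  48.4 -17.4] [ 0.599  -0.0378  0.0606] 466
lug [600.5 -38.2  20.   19.8  82.4] [ 0.5997 -0.0378  0.076 ] 103
```

View pics/t8.png

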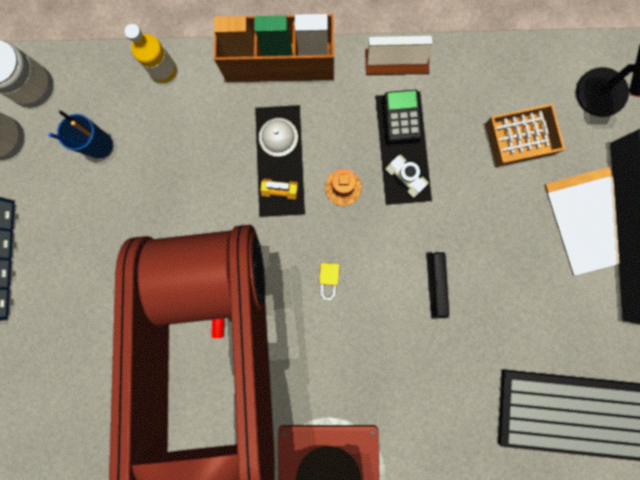

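All the fittings stand where they should: valve (280,188), tee (408,175), coupling and cap (343,185). Measured errors are within 2 mm, the bystanders are unmoved, and the arm is clear.

```bash
python3 -c "
from workcell import r
print(r.hand_in())"
```

```text
the job is handed in; nothing more can be done
None
```

The job is handed in: valve, tee, coupling and cap were all upright and measured within about 2 mm of their targets, the padlock, screwdriver and stapler were not moved, and it took about 28 s; the hand-in returned no verdict.

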